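# Step the tube carousel back one notch

### The arm

A 6-joint arm with a two-finger parallel gripper is mounted at the origin on a cart in front of the work surface, level with it; the furniture and walls round the work are solid. World frame = base frame: x ahead of the robot, y to its left, z up, the work surface at z = 0. Lengths are in m, angles in rad, forces in N, time in s.
With the tool pointing down it reaches from about 0.225 to 0.875 m from the base axis. Payload 3.4 kg.
Tool frame: the origin (TCP) lies at the very end of the fingers, on their centre line; the grasp point (between the pads) lies 19 mm behind it; z points along the fingers, y is the line along which they close (so a half turn about z gives the same grasp; the last joint's range is limited). The gripper opens to 85 mm and grips with 20 to 120 N. Pads are 22 mm wide; open, the fingers measure 114 mm over their backs; the gripper's body (76 mm by 85 mm) begins 54 mm behind the grasp point. The pads swing forward as they close: fully open they stand 13 mm farther back than shut.
Start: joints at [1.022, 0.276, 1.505, -0, 1.361, -0.121], TCP at [0.239, 0.523, 0.231] pointing down, gripper open.
Joint ranges: [-2.89, 2.89], [-0.75, 2.08], [0.22, 2.7], [-1.18, 4.32], [0.11, 2.71], [-2.7, 2.7]. Speed limits (rad/s): [2.57, 2.57, 3.14, 3.14, 3.14, 3.14].

### API

Orientations are given as a unit quaternion [w, x, y, z].
In Python, from bench import arm, eyes gives the robot as it stands.
- The arm moves only by the shell command python3 -m pendant 'ROWS' [FORCE]. ROWS is JSON, one flat list of numbers, 7 for each row, row after row: the gripper command: -1 is fully open, 1 is shut, values between are in proportion, then the shift along the tool's x, y, z in cm, then the turn, a rotation vector about the tool's x, y, z in degrees. In form: [fingers, tx, ty, tz, ax, ay, az, fingers, tx, ty, tz, ax, ay, az, ...]. A call has 1 to 5 rows; each row shifts and turns the commanded pose from where the row before left it, along the tool's axes as they then stand; what a row does not reach is not made up. A row lasts 1/8 s, in which the tool goes at most 62.5 mm and 10.7 degrees, less where a joint would pass 70% of its speed; a pose out of reach is approached as far as the arm can. A call is refused whole if a number of a shift passes 6.25 or a number of a turn 10.7, either way. A call with a gripper value outside its range is refused whole. The fingers move at their own pace and stop on an object; FORCE is the grip in N (left out, the last holds). Time passes only in rows, so rows that do not move let the fingers close. It gives the time, the measured TCP pose, the force, the opening and the grip force at its end, in the units of the state.
- arm.get_state(): the state, without advancing time (a new reading comes with each control period).
- eyes.camera(name): name is "scene" or "top" or "wrist"; returns the picture (480x640x3 uint8, red, green, blue); there is no depth.
- eyes.calibration(name): a dict with "K" (3x3 intrinsics, pixels), "view" (4x4, takes a point from world to camera coordinates). Camera axes: x right, y down, z forward; pixel columns grow to the right and rows downward; lengths in m; the calibration is good to about 2 mm. A picture is of the moment at which its call begins: read the wrist's pose just before it. calibration takes no time and is no camera call; for the wrist camera it gives the pose at the moment of the call.
- arm.close_job(): hands the job in; it is judged then, once.
The state is a dict: "time": time; "joint_pos": joint angles; "joint_vel": joint speeds; "joint_efforts": joint torques, N m; "ee_pos": TCP position; "tcp_rot": TCP orientation; "force": force on the tool from outside, world axes, zero at the start; "torque": the same for the moment, N m; "opening": finger opening in m; "finger_force": force on a finger pad.
Only numpy, scipy, OpenCV 4.12 (cv2) and the standard library are available. Lean on these libraries where they do the work, as an engineer would, in place of code of your own. Each camera call takes 0.05 s, during which the arm holds its last target. There are 200 camera calls.

### The job

The ratcheted tube carousel was clicked one place too far, so the tube with the purple cap has passed the reader head unread. With a fingertip lift the ratchet pawl by its red-balled lever, over to where it stays up on its stop, push the wheel backward (anticlockwise seen from above) exactly one place, so that the purple-capped tube stands under the reader, then tip the pawl back down so that it drops fully into the notch. Do it all by touch: pick nothing up, leave every tube in its pocket, do not push on the tubes, and leave the other things on the bench where they are.

Things in the scene. Friction and masses are not known exactly. Their poses are not given: they have to be found in the camera images.
- carousel: Tube carousel, fixed: white round base 240 mm across. Origin on the wheel's axis at bench height, z up, x from the axis toward the reader's column (145 mm out), y left of that. Wheel: aluminium disc, radius 112, top (deck) 44 mm above the bench, 12 tube pockets every 30 degrees at radius 55, 12 steel saw teeth on the rim (radius 95 to 112, crests 55 mm above the bench), six black pegs.
- carousel_wheel (a joint): Turn of the wheel about its upright axis (rad), positive = anticlockwise from above = backward; 0 at the start (within 0.012). One place or notch = 30 degrees = 0.524. Turns easily (about 1 N at a peg) and stays where left. With the pawl down it still turns forward (clockwise, clicking over the teeth) but backward only 4.5 degrees of play, until a tooth meets the pawl.
- pawl (a joint): Turn of the pawl about its level hinge (rad): 0 = down, nose on the bottom of a notch; it grows as the nose is lifted. Weighted by the ball and held by gravity only: below about 0.5 it falls back down, beyond about 0.6 it falls over onto its stop and stays up there at 0.96. With the nose on a tooth instead of in a notch it reads up to about 0.25.
- pawl_hinge (a point): The pawl's hinge, 66 mm above the bench, on a steel bracket at the right rim; the bracket is outboard of the pawl and at most 16 mm higher than the hinge. The pawl is a dark steel arm 10 mm wide; when down it runs level from the hinge 47 mm toward (-0.940, +0.342) in the carousel's x, y (mostly toward the robot) to the nose, which drops 22 mm into the notch, 105 mm from the wheel's axis.
- pawl_ball (a point): Centre of the red ball (18 mm thick) on the pawl's lever. Pawl down: 25 mm from the hinge toward the nose, 55 mm above it; pawl up on its stop: 31 mm beyond the hinge, 52 mm above it; it tips over about 7 mm past the hinge. About 1 N, level, along the line from nose to hinge moves it either way. When up, arm and nose rise to 45 mm above the hinge on the nose side: leave the ball straight upward.
- push_peg (a point): Centre of the top of one of the wheel's six upright black pegs, the one at the carousel's left (+y) at the start. Pegs are 9 mm thick, stand 82 mm from the axis every 60 degrees, and reach from the deck (44 mm) to 76 mm above the bench. It turns with the wheel.
- reader_spot (a point): The point under the grey reader head where a tube is read, at tube-top height (72 mm above the bench), 55 mm from the wheel's axis. The head's underside is 86 mm above the bench; head, arm and column reach at most 126 mm.
- purple_cap (a point): Centre of the top of the purple cap of the tube that has to be read; at the start it is one pocket past the reader (30 degrees clockwise of it).
- tube_purple: The tube with the purple cap, in its pocket 55 mm from the carousel's axis; a loose microtube 12 mm across and 42 mm tall, origin at the centre of its underside, which stands 30 mm above the bench, z along the tube. Stays in its pocket.
- tube_blue1: A tube with a blue cap, at the start 90 degrees clockwise of the reader, in its pocket 55 mm from the carousel's axis; a loose microtube 12 mm across and 42 mm tall, origin at the centre of its underside, 30 mm above the bench, z along the tube. Stays in its pocket.
- tube_blue2: A tube with a blue cap, at the start 60 degrees clockwise of the reader, in its pocket 55 mm from the carousel's axis; a loose microtube 12 mm across and 42 mm tall, origin at the centre of its underside, 30 mm above the bench, z along the tube. Stays in its pocket.
- tube_blue3: A tube with a blue cap, at the start under the reader, in its pocket 55 mm from the carousel's axis; a loose microtube 12 mm across and 42 mm tall, origin at the centre of its underside, 30 mm above the bench, z along the tube. Stays in its pocket.
- tube_blue4: A tube with a blue cap, at the start 30 degrees anticlockwise of the reader, in its pocket 55 mm from the carousel's axis; a loose microtube 12 mm across and 42 mm tall, origin at the centre of its underside, 30 mm above the bench, z along the tube. Stays in its pocket.
- tube_blue5: A tube with a blue cap, at the start 60 degrees anticlockwise of the reader, in its pocket 55 mm from the carousel's axis; a loose microtube 12 mm across and 42 mm tall, origin at the centre of its underside, 30 mm above the bench, z along the tube. Stays in its pocket.
- calculator: Desk calculator 150 x 102 x 21 mm, dark grey, left of the carousel; origin under its centre. Bystander.
- pen_red: Black pen with a red end, 138 mm long, 10 mm thick, front left; origin under its middle. Bystander.
- cup_white: Small white cup, upside down, 31 mm across, 32 mm high, rear left; origin under its centre. Bystander.
- reagent_carton: Small white and grey carton 32 x 46 x 62 mm, to the right; origin under its centre. Bystander.
- plate_white: White 96-well plate 85 x 128 x 15 mm, to the right; origin under its centre. Bystander.
- forceps: Steel forceps 132 mm long, 8 mm high, front right; origin under their middle. Bystander.

How it is judged:
On the way, in this order (a step that is already met when the one before it is completed fails the run):
1. the pawl has been lifted over and stays up on its stop, with the wheel still at its old place (value of joint pawl above 0.8 rad and value of joint carousel_wheel between -0.25 and 0.2 rad), for 0.2 s.
2. with the pawl up, the wheel has been pushed back about one place (value of joint pawl above 0.7 rad and value of joint carousel_wheel between 0.35 and 0.7 rad), for 0.2 s.
At the end, for the whole second after the job is handed in: The wheel stands at rest 0.42 to 0.63 rad back from where it was at the start (one place is 0.524), the purple cap is within 8 mm of the point under the reader, the pawl is down in the notch (joint below 0.1 rad), and every tube sits in its pocket (raised less than 6 mm) (value of joint carousel_wheel between 0.42 and 0.63 rad and value of joint pawl below 0.1 rad and horizontal distance between purple_cap and reader_spot below 0.008 m and velocity of joint carousel_wheel between -0.05 and 0.05 rad/s and z of each of tube_purple, tube_blue1, tube_blue2, tube_blue3, tube_blue4, tube_blue5 in the frame of carousel below 0.036 m); the robot touches nothing.
It fails at once if the wheel was turned more than one and a half places backward, or more than half a place forward (value of joint carousel_wheel above 0.79 rad or value of joint carousel_wheel below -0.27 rad).
It fails at once if a tube was lifted more than 8 mm in its pocket or tipped (z of any of tube_purple, tube_blue1, tube_blue2, tube_blue3, tube_blue4, tube_blue5 in the frame of carousel above 0.038 m or angle between any of tube_purple, tube_blue1, tube_blue2, tube_blue3, tube_blue4, tube_blue5's own z axis and vertical above 0.35 rad).
It fails at once if the fingers or the arm pushed on a tube (more than 3 N) (contact force between any of the fingers, the arm and tube_purple above 3 N or contact force between any of the fingers, the arm and tube_blue1 above 3 N or contact force between any of the fingers, the arm and tube_blue2 above 3 N or contact force between any of the fingers, the arm and tube_blue3 above 3 N or contact force between any of the fingers, the arm and tube_blue4 above 3 N or contact force between any of the fingers, the arm and tube_blue5 above 3 N).
It fails at once if a bystander was moved more than 20 mm (distance of any of calculator, pen_red, cup_white, reagent_carton, plate_white, forceps from where it was at the start of the episode above 0.02 m).
It also fails if it takes over 54 s, if anything falls off the work surface, if the arm or the gripper's body presses on something with over 40 N, if the wrist force passes 120 N, or if a joint passes its speed limit or range.

## Working session

There is one attempt and no reset: what is moved stays moved. The work goes in short steps, Python scripts to look and compute and a shell command to move; the robot and the scene stay as the last step left them, time stands still between calls to the robot, and variables do not carry over. Pictures are saved under pics/ and viewed, at most 10 in all, crops included, and the job is handed in when it is done.

```bash
mkdir -p pics; ls
python3 - <<'E'
from bench import arm, eyes
import cv2
s=arm.get_state();print(s)
for n in("scene","top"):
    im=eyes.camera(n);cv2.imwrite(f"pics/{n}0.png",im[:,:,::-1]);c=eyes.calibration(n);print(n,c)
E
```

```text
pics
{'time': 0.0, 'joint_pos': array([ 1.02198091e+00,  2.76595852e-01,  1.50615461e+00, -1.65915998e-05,
        1.36070860e+00, -1.21005768e-01]), 'joint_vel': array([-0.00170195,  0.00022859,  0.00069051,  0.0002551 , -0.00227623,
       -0.00041239]), 'joint_efforts': array([-7.46459391e-04, -4.16766357e+01, -2.45808363e+01,  1.27949500e-05,
        1.09733711e-02,  2.76108966e-05]), 'ee_pos': array([0.23828313, 0.522706  , 0.23043068]), 'tcp_rot': array([-2.99068775e-04,  2.12275551e-01,  9.77209404e-01, -8.84020989e-04]), 'force': array([-0.29079491,  0.80032271,  0.17787925]), 'torque': array([-0.00924464,  0.04977316,  0.04155791]), 'finger_force': 0.0, 'opening': 0.08554893349069641}
scene {'K': array([[576.37725071,   0.        , 327.92248655],
       [  0.        , 576.37725071, 239.18420546],
       [  0.        ,   0.        ,   1.        ]]), 'view': array([[ 0.66141598, -0.74978297,  0.01882542, -0.34635828],
       [-0.45306981, -0.41942345, -0.78664586,  0.33405601],
       [ 0.59770949,  0.51177092, -0.6171174 ,  1.09211219],
       [ 0.        ,  0.        ,  0.        ,  1.        ]])}
top {'K': array([[458.01397037,   0.        , 323.36562986],
       [  0.        , 458.01397037, 239.56759314],
       [  0.        ,   0.        ,   1.        ]]), 'view': array([[ 0.02202648, -0.99941726, -0.02607627,  0.00213269],
       [-0.99802952, -0.02044813, -0.05932066,  0.55395635],
       [ 0.05875289,  0.02733151, -0.99789834,  1.20874399],
       [ 0.        ,  0.        ,  0.        ,  1.        ]])}
```

View pics/top0.png

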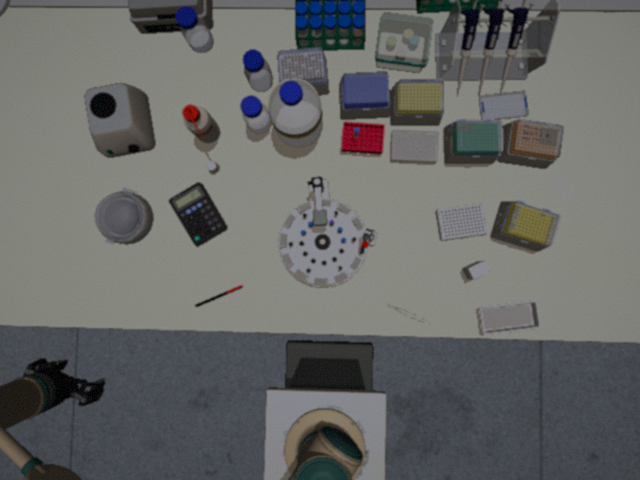

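View pics/scene0.png

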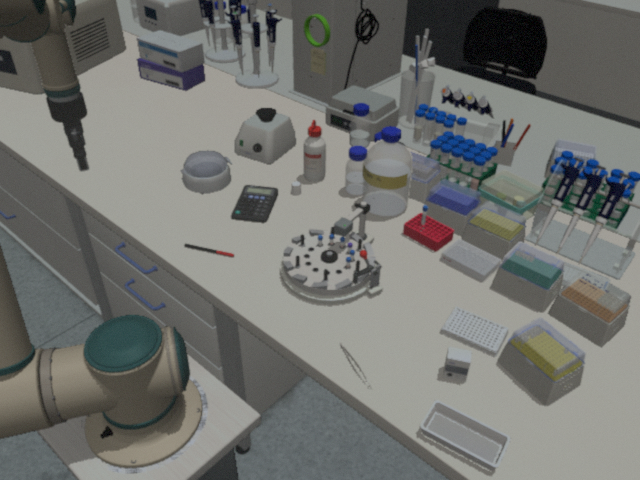

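The top view shows the carousel hub at about (322,241), the column top near (318,182) and the red ball near (365,244). In the scene view the hub is near (329,256) and the ball near (363,254). Next I'll triangulate these and take a close-up crop.

```bash
cat > h.py <<'E'
from bench import arm, eyes
import numpy as np, cv2
def ray(n,uv,c=None):
    c=c or eyes.calibration(n);R=c["view"][:3,:3];t=c["view"][:3,3]
    return -R.T@t, R.T@np.linalg.inv(c["K"])@np.r_[uv,1.]
def onz(n,uv,z,c=None):
    o,d=ray(n,uv,c);return o+d*(z-o[2])/d[2]
def tri(rs):
    A=0;b=0
    for o,d in rs:
        d=d/np.linalg.norm(d);P=np.eye(3)-np.outer(d,d);A=A+P;b=b+P@o
    return np.linalg.solve(A,b)
def proj(n,p,c=None):
    c=c or eyes.calibration(n);q=c["K"]@(c["view"]@np.r_[p,1])[:3];return q[:2]/q[2]
def red(im,roi):
    x0,y0,x1,y1=roi;h=cv2.cvtColor(im,cv2.COLOR_RGB2HSV)[y0:y1,x0:x1]
    m=(((h[...,0]<8)|(h[...,0]>172))&(h[...,1]>140)&(h[...,2]>90)).astype(np.uint8)
    n,l,s,c=cv2.connectedComponentsWithStats(m);k=1+s[1:,4].argmax();return c[k]+[x0,y0],s[k]
E
python3 - <<'E'
from h import *
t=cv2.imread("pics/top0.png");s=cv2.imread("pics/scene0.png")
a,sa=red(t[:,:,::-1].copy(),(350,220,385,260));b,sb=red(s[:,:,::-1].copy(),(345,240,385,275))
print(a,sa,b,sb);print("ball",tri([ray("top",a),ray("scene",b)]),onz("top",a,.121))
print("hub",onz("top",(322,241),.05))
# base ellipse: white vs bench? 
m=np.hstack([cv2.resize(t[170:295,265:390],(400,400),interpolation=cv2.INTER_CUBIC),cv2.resize(s[190:315,270:395],(400,400),interpolation=cv2.INTER_CUBIC)])
cv2.imwrite("pics/m1.png",m)
E
```

```text
[364.71875 243.75   ] [12 21  7  7 32] [363.07142857 253.35714286] [16 11  5  7 28]
ball [ 0.53901856 -0.08950976  0.12152856] [ 0.5394811  -0.09006476  0.121     ]
hub [0.54800722 0.01646174 0.05      ]
```

View pics/m1.png

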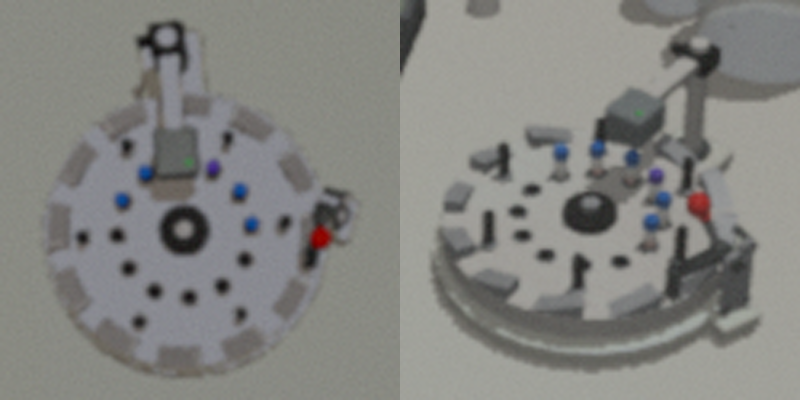

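```bash
cat >> h.py <<'E'
def frame(P=None):
    c=np.load("car.npy");a=c[2];R=np.array([[np.cos(a),-np.sin(a)],[np.sin(a),np.cos(a)]]);return c[:2],R
def W(p): c,R=frame();return c+R@np.array(p)
def goto(p,z=None,xdir=None):
    "tool-frame cm shift to world p, and yaw turn deg to have tool x along world angle xdir"
    from scipy.spatial.transform import Rotation as Ro
    s=arm.get_state();R=Ro.from_quat(np.roll(s["tcp_rot"],-1)).as_matrix();d=np.r_[p,z]-s["ee_pos"]
    print("shift cm",(R.T@d*100).round(2),"tilt",R[:,2].round(3))
    if xdir is not None:
        cur=np.arctan2(R[1,0],R[0,0]);e=(xdir-cur+np.pi)%(2*np.pi)-np.pi;print("turn about tool z deg",np.degrees(-e).round(1))
E
python3 - <<'E'
from h import *
px=np.array([(82,236),(127,146),(228,137),(285,221),(240,314),(139,321)])/3.2+[265,170]
P=np.array([onz("top",p,.076)[:2] for p in px])
c=P.mean(0);d=P-c;r=np.linalg.norm(d,axis=1);a=np.degrees(np.arctan2(d[:,1],d[:,0]));nom=np.array([90,30,-30,-90,-150,150])
e=(a-nom+180)%360-180;print(c,r,e)
yaw=np.radians(e.mean());np.save("car.npy",[*c,yaw])
cc,R=frame()
ball=np.array([.539,-.0898]);b=R.T@(ball-cc);u=np.array([-.94,.342]);h=b-.025*u;n=h+.047*u
print("ball car",b,"hinge",h,"nose",n,np.linalg.norm(n),"yaw",np.degrees(yaw))
pc=np.array((213,168))/3.2+[265,170];p=R.T@(onz("top",pc,.072)[:2]-cc);print("purple",np.linalg.norm(p),np.degrees(np.arctan2(p[1],p[0])))
uw=R@u;print("u world",uw,np.degrees(np.arctan2(uw[1],uw[0])))
goto(ball+.05*uw,.2,np.arctan2(uw[1],uw[0]))
E
```

```text
[0.54517746 0.01483981] [0.08097266 0.08026535 0.08155223 0.08092504 0.08101344 0.08107406] [5.15804019 5.42763007 5.40904462 5.66408189 4.85456353 5.52153285]
ball car [-0.01588749 -0.103611  ] hinge [ 0.00761251 -0.112161  ] nose [-0.03656749 -0.096087  ] 0.10280998325324768 yaw 5.339148856336763
purple 0.05435225561060605 -29.745415343524936
u world [-0.96774509  0.25304832] 165.3462548764669
shift cm [-47.85 -44.11   3.12] tilt [-0.001 -0.001 -1.   ]
turn about tool z deg -9.9
```

```bash
python3 -m pendant '[1,-4.4,-4.1,0,0,0,0, 1,-4.4,-4.1,0,0,0,0, 1,-4.4,-4.1,0,0,0,0, 1,-4.4,-4.1,0,0,0,0, 1,-4.4,-4.1,0,0,0,0]' 20 && python3 -m pendant '[1,-4.4,-4.1,0,0,0,0, 1,-4.4,-4.1,0,0,0,0, 1,-4.4,-4.1,0,0,0,0, 1,-4.4,-4.1,0,0,0,0, 1,-4.4,-4.1,0,0,0,0]' && python3 -m pendant '[1,0,0,0,0,0,-10, 1,0,0,0,0,0,0,1,0,0,0,0,0,0]'
python3 - <<'E'
from h import *
c,R=frame();uw=R@[-.94,.342];ball=np.array([.539,-.0898])
goto(ball+.05*uw,.18,np.radians(165.3))
E
```

```text
time: 0.72
ee_pos: [0.3539, 0.2436, 0.2311]
tcp_rot: [0.0, 0.212, 0.977, 0.0]
force: [1.5, -0.4, -0.0]
opening: -0.0001
finger_force: 0.0
time: 1.35
ee_pos: [0.4691, -0.0343, 0.2312]
tcp_rot: [-0.0, 0.213, 0.977, 0.0]
force: [0.4, 0.9, -0.3]
opening: -0.0002
finger_force: 0.0
time: 1.72
ee_pos: [0.4683, -0.0318, 0.2311]
tcp_rot: [-0.0, 0.127, 0.992, 0.0]
force: [-0.4, -0.8, 0.2]
opening: -0.0001
finger_force: 0.0
shift cm [-3.3  -3.83  5.1 ] tilt [-0.001  0.    -1.   ]
turn about tool z deg 0.1
```

```bash
python3 -m pendant '[1,-3.3,-3.8,0,0,0,0,1,0,0,4,0,0,0,1,0,0,0,0,0,0,1,0,0,0,0,0,0]'
python3 - <<'E'
from h import *
c=eyes.calibration("wrist");im=eyes.camera("wrist");cv2.imwrite("pics/w1.png",im[:,:,::-1])
print(proj("wrist",[.539,-.0898,.121],c))
try:
    p,s=red(im,(0,0,640,480));print(p,s,onz("wrist",p,.121,c))
except Exception as e:print(e)
E
```

```text
time: 2.22
ee_pos: [0.4915, -0.0767, 0.1922]
tcp_rot: [0.0, 0.126, 0.992, 0.0]
force: [0.7, -0.2, -0.0]
opening: 0.0002
finger_force: 0.0
[320.23116215 309.76493288]
attempt to get argmax of an empty sequence
```

View pics/w1.png

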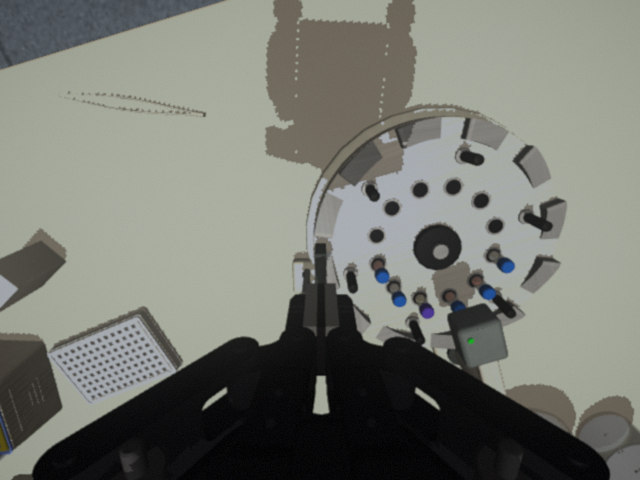

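The close view shows the pawl nose at (320,250), in line with the finger seam at column 320. The ball projects to (320,310), hidden behind the fingertip. The finger is lined up, so I'll lower it and push.

```bash
python3 -m pendant '[1,0,0,5,0,0,0,1,0,0,2.5,0,0,0,1,0,0,0,0,0,0,1,-2,0,0,0,0,0,1,0,0,0,0,0,0]' && python3 -m pendant '[1,-0.8,0,0,0,0,0,1,-0.6,0,0,0,0,0,1,-0.6,0,0,0,0,0,1,-0.6,0,0,0,0,0,1,0,0,0,0,0,0]'
python3 - <<'E'
from h import *
im=eyes.camera("scene");print(red(im,(330,220,400,280)))
E
```

```text
time: 2.9
ee_pos: [0.5133, -0.083, 0.1186]
tcp_rot: [0.003, 0.126, 0.992, -0.0]
force: [-0.1, 0.6, -0.6]
opening: 0.0001
finger_force: 0.0
time: 3.52
ee_pos: [0.5364, -0.0892, 0.1162]
tcp_rot: [0.0, 0.126, 0.992, -0.0]
force: [-0.3, -0.0, 0.1]
opening: -0.0001
finger_force: 0.0
(array([370.5625, 249.125 ]), array([39, 27,  4,  6, 16], dtype=int32))
```

```bash
python3 -m pendant '[1,-0.6,0,0,0,0,0,1,-0.6,0,0,0,0,0,1,-0.5,0,0,0,0,0,1,-0.3,0,0,0,0,0,1,0,0,0,0,0,0]';  python3 - <<'E'
from h import *
im=eyes.camera("scene");print(red(im,(330,220,400,280)))
ball=np.array([.539,-.0898]);c,R=frame();uw=R@[-.94,.342]
for d,z in((0,.121),(.02,.1255),(.032,.126),(.056,.118)):print(d,proj("scene",np.r_[ball-d*uw,z]))
E
```

```text
time: 4.2
ee_pos: [0.5554, -0.0941, 0.1162]
tcp_rot: [0.0, 0.126, 0.992, 0.0]
force: [0.2, 0.3, 0.7]
opening: 0.0001
finger_force: 0.0
(array([378.25, 245.85]), array([46, 23,  5,  6, 20], dtype=int32))
0 [363.45607409 253.5892816 ]
0.02 [370.68319239 249.00374939]
0.032 [374.91919803 247.03039861]
0.056 [382.98624788 246.20272552]
```

```bash
python3 -m pendant '[1,-0.3,0,0,0,0,0,1,-0.2,0,0,0,0,0,1,0,0,0,0,0,0,1,0,0,0,0,0,0]';  python3 - <<'E'
from h import *
im=eyes.camera("scene");print(red(im,(330,220,400,280)))
E
```

```text
time: 4.75
ee_pos: [0.5599, -0.0952, 0.1163]
tcp_rot: [-0.0, 0.126, 0.992, 0.0]
force: [0.1, 0.5, 0.2]
opening: -0.0001
finger_force: 0.0
(array([382.21428571, 245.5       ]), array([50, 23,  6,  6, 28], dtype=int32))
```

```bash
python3 -m pendant '[1,0,0,-6,0,0,0,1,0,0,-4,0,0,0,1,0,0,0,0,0,-10,1,0,0,0,0,0,-10,1,0,0,0,0,0,-10]' && python3 -m pendant '[1,0,0,0,0,0,-5,1,0,0,0,0,0,0,1,0,0,0,0,0,0]';  python3 - <<'E'
from h import *
p=np.array([0,.082]);q=.082*np.array([-.5,np.sqrt(3)/2]);d=(q-p)/np.linalg.norm(q-p);n=np.array([-d[1],d[0]]);n=n*np.sign(n[1])
a=np.arctan2(*(frame()[1]@d)[::-1])
goto(W(p-.027*d+.003*n),.2,a)
im=eyes.camera("scene");print(red(im,(330,220,400,280)))
E
```

```text
time: 5.42
ee_pos: [0.5598, -0.0952, 0.2165]
tcp_rot: [0.0, -0.138, 0.99, -0.0]
force: [1.0, -0.0, -0.9]
opening: 0.0002
finger_force: 0.0
time: 5.8
ee_pos: [0.5599, -0.0952, 0.2163]
tcp_rot: [-0.0, -0.177, 0.984, 0.0]
force: [-0.9, 0.5, -0.0]
opening: -0.0001
finger_force: 0.0
shift cm [-7.29 19.04  1.63] tilt [-0.  0. -1.]
turn about tool z deg 0.1
(array([382.32, 245.76]), array([50, 23,  6,  6, 25], dtype=int32))
```

```bash
python3 -m pendant '[1,-1.8,4.8,0,0,0,0,1,-1.8,4.8,0,0,0,0,1,-1.8,4.8,0,0,0,0,1,-1.8,4.6,0,0,0,0,1,0,0,5,0,0,0]' && python3 -m pendant '[1,0,0,0,0,0,0,1,0,0,0,0,0,0]';  python3 - <<'E'
from h import *
p=np.array([0,.082]);q=.082*np.array([-.5,np.sqrt(3)/2]);d=(q-p)/np.linalg.norm(q-p);n=np.array([-d[1],d[0]]);n=n*np.sign(n[1])
goto(W(p-.027*d+.003*n),.062)
cal=eyes.calibration("wrist")
im=eyes.camera("wrist");c2=eyes.calibration("wrist")
cv2.imwrite("pics/w2.png",im[:,:,::-1]);print(proj("wrist",np.r_[W(p),.076],c2))
E
```

```text
time: 6.48
ee_pos: [0.5644, 0.1118, 0.1696]
tcp_rot: [0.006, -0.18, 0.984, 0.0]
force: [1.2, 0.7, -1.5]
opening: 0.0
finger_force: 0.0
time: 6.72
ee_pos: [0.5617, 0.1075, 0.1673]
tcp_rot: [0.001, -0.177, 0.984, -0.0]
force: [0.2, 0.2, -0.5]
opening: 0.0001
finger_force: 0.0
shift cm [-0.04  0.11 10.53] tilt [ 0.001 -0.    -1.   ]
[318.92940204 199.85777375]
```

View pics/w2.png

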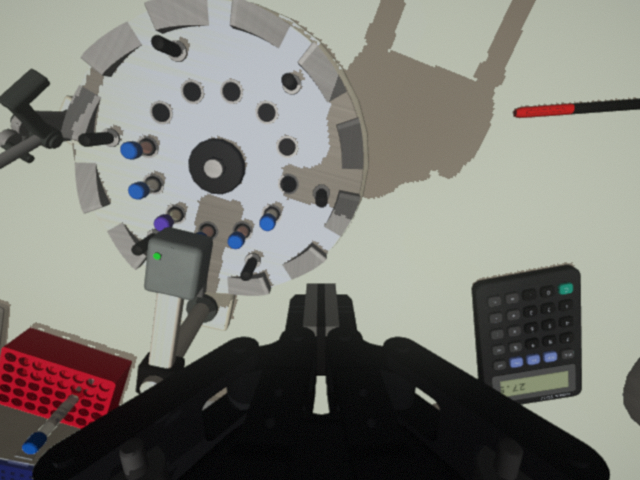

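The view shows the push peg's top at about (321,195), in front of the fingertip and close to the predicted (319,200). The path down is clear, so I'll lower and then push.

```bash
python3 -m pendant '[1,0,0.1,5,0,0,0,1,0,0,4,0,0,0,1,0,0,1.5,0,0,0,1,0,0,0,0,0,0,1,0,0,0,0,0,0]' && python3 -m pendant '[1,1,0,0,0,0,0,1,0.4,0,0,0,0,0,1,0.4,0,0,0,0,0,1,0.4,0,0,0,0,0,1,0,0,0,0,0,0]'  && python3 -m pendant '[1,0.4,0,0,0,0,0,1,0.4,0,0,0,0,0,1,0.4,0,0,0,0,0,1,0,0,0,0,0,0]'
python3 - <<'E'
from h import *
im=eyes.camera("top");cv2.imwrite("pics/top1.png",im[:,:,::-1])
# purple cap
h=cv2.cvtColor(im,cv2.COLOR_RGB2HSV)[190:290,275:375]
m=((h[...,0]>122)&(h[...,0]<150)&(h[...,1]>70)).astype(np.uint8)
n,l,s,c=cv2.connectedComponentsWithStats(m);cc,R=frame()
for k in range(1,n):
    p=R.T@(onz("top",c[k]+[275,190],.072)[:2]-cc);print(s[k,4],np.linalg.norm(p),np.degrees(np.arctan2(p[1],p[0])))
cv2.imwrite("pics/m2.png",cv2.resize(im[170:295,265:390,::-1],(560,560),interpolation=cv2.INTER_CUBIC))
print(red(eyes.camera("scene"),(330,220,400,280)))
p=np.array([0,.082]);q=.082*np.array([-.5,np.sqrt(3)/2]);d=(q-p)/np.linalg.norm(q-p);n=np.array([-d[1],d[0]]);n=n*np.sign(n[1])
goto(W(q-.0155*d+.003*n),.062)
E
```

```text
time: 7.4
ee_pos: [0.5624, 0.1088, 0.0633]
tcp_rot: [0.002, -0.178, 0.984, -0.0]
force: [-0.4, -0.9, -0.1]
opening: -0.0001
finger_force: 0.0
time: 8.02
ee_pos: [0.5392, 0.1009, 0.0612]
tcp_rot: [-0.001, -0.178, 0.984, -0.0]
force: [-0.2, -0.2, 0.5]
opening: -0.0001
finger_force: 0.0
time: 8.52
ee_pos: [0.5279, 0.0967, 0.0612]
tcp_rot: [-0.001, -0.178, 0.984, -0.0]
force: [-0.4, 1.1, -0.1]
opening: 0.0
finger_force: 0.0
(array([382.08695652, 245.7826087 ]), array([50, 23,  5,  6, 23], dtype=int32))
shift cm [ 1.86 -0.05 -0.07] tilt [-0. -0. -1.]
```

View pics/m2.png

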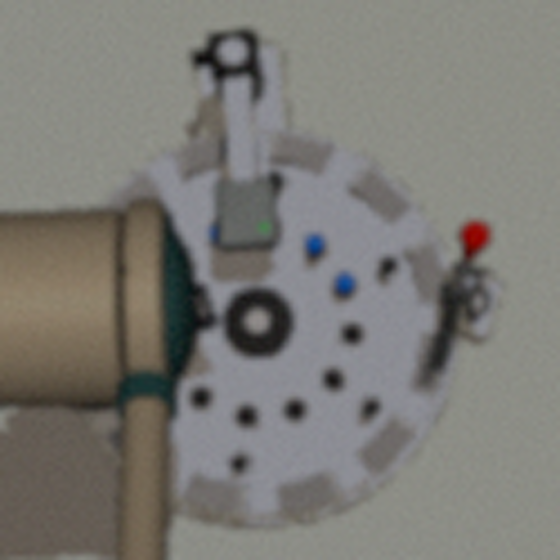

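The crop shows the wheel partly turned: the blue caps at (315,245) and (344,285) have moved round, the ball at (474,238) is over on its stop, and the arm hides the left side. I'll measure the wheel angle from the blue caps.

```bash
cat >> h.py <<'E'
def caps(im):
    h=cv2.cvtColor(im,cv2.COLOR_RGB2HSV)[190:290,275:375]
    m=((h[...,0]>100)&(h[...,0]<150)&(h[...,1]>90)).astype(np.uint8)
    n,l,s,c=cv2.connectedComponentsWithStats(m);cc,R=frame()
    for k in range(1,n):
        if s[k,4]<5:continue
        p=R.T@(onz("top",c[k]+[275,190],.072)[:2]-cc);print(s[k,4],np.linalg.norm(p).round(4),np.degrees(np.arctan2(p[1],p[0])).round(1))
E
python3 - <<'E'
from h import *
for f in("top0","top1"):print(f);caps(cv2.imread(f"pics/{f}.png")[:,:,::-1].copy())
E
```

```text
top0
12 0.0551 -28.2
17 0.056 30.4
16 0.0544 -57.7
16 0.0566 60.0
14 0.0537 -88.3
top1
14 0.0545 -39.3
16 0.0536 -69.8
```

```bash
python3 -m pendant '[1,0.4,0,0,0,0,0,1,0.4,0,0,0,0,0,1,0.4,0,0,0,0,0,1,0.3,0,0,0,0,0,1,0,0,0,0,0,0]'  && python3 -m pendant '[1,0,0,0,0,0,0]'
python3 - <<'E'
from h import *
caps(eyes.camera("top"));caps(eyes.camera("top"))
E
```

```text
time: 9.25
ee_pos: [0.5139, 0.0917, 0.0612]
tcp_rot: [-0.001, -0.178, 0.984, 0.0]
force: [0.3, -0.4, -1.0]
opening: 0.0002
finger_force: 0.0
time: 9.38
ee_pos: [0.5143, 0.0918, 0.0612]
tcp_rot: [-0.0, -0.178, 0.984, 0.0]
force: [0.4, 0.7, -0.1]
opening: 0.0003
finger_force: 0.0
16 0.0554 -29.0
16 0.0556 29.1
14 0.0541 -59.1
16 0.0554 -29.0
16 0.0556 29.1
14 0.0541 -59.1
```

```bash
python3 -m pendant '[1,0.2,0,0,0,0,0,1,0,0,0,0,0,0,1,0,0,0,0,0,0]'  && python3 -m pendant '[1,-0.8,0,0,0,0,0,1,0,0,0,0,0,0,1,0,0,-6,0,0,0,1,0,0,-6,0,0,0,1,0,0,-2,0,0,0]'
python3 - <<'E'
from h import *
caps(eyes.camera("top"))
ball=np.array([.539,-.0898]);c,R=frame();uw=R@[-.94,.342]
goto(ball-uw*(.056+.032),.2,np.radians(165.3))
E
```

```text
time: 9.85
ee_pos: [0.5127, 0.091, 0.0613]
tcp_rot: [-0.0, -0.178, 0.984, 0.0]
force: [0.1, -0.3, 0.1]
opening: 0.0003
finger_force: 0.0
time: 10.48
ee_pos: [0.5224, 0.094, 0.2055]
tcp_rot: [0.004, -0.178, 0.984, -0.0]
force: [0.4, 0.2, -0.8]
opening: -0.0001
finger_force: 0.0
16 0.0554 -29.0
17 0.0559 29.3
14 0.054 -58.3
shift cm [ -2.26 -22.85   0.75] tilt [ 0.009  0.    -1.   ]
turn about tool z deg 35.2
```

```bash
python3 -m pendant '[1,-0.6,-5.7,0,0,0,0,1,-0.6,-5.7,0,0,0,0,1,-0.6,-5.7,0,0,0,0,1,-0.5,-5.7,0,0,0,0,1,0,0,0,0,0,10]' && python3 -m pendant '[1,0,0,0,0,0,10,1,0,0,0,0,0,10,1,0,0,0,0,0,5,1,0,0,0,0,0,0,1,0,0,0,0,0,0]'
python3 - <<'E'
from h import *
print(red(eyes.camera("scene"),(330,220,400,280)))
im=eyes.camera("top");p,s=red(im,(350,200,395,260));b=onz("top",p,.118)[:2];print("ball",b)
ball=np.array([.539,-.0898]);c,R=frame();uw=R@[-.94,.342];print(ball-uw*.056)
goto(ball-uw*(.056+.032),.114,np.radians(165.3))
E
```

```text
time: 11.15
ee_pos: [0.6229, -0.1159, 0.1992]
tcp_rot: [-0.001, -0.087, 0.996, -0.0]
force: [-0.5, 0.4, -0.6]
opening: -0.0002
finger_force: 0.0
time: 11.78
ee_pos: [0.6214, -0.1116, 0.2006]
tcp_rot: [-0.001, 0.126, 0.992, 0.0]
force: [-0.5, 0.3, -0.2]
opening: 0.0002
finger_force: 0.0
(array([382.1 , 245.95]), array([50, 24,  5,  5, 20], dtype=int32))
ball [ 0.59363641 -0.10411305]
[ 0.59319372 -0.10397071]
shift cm [-0.27  0.02  8.7 ] tilt [-0.  0. -1.]
turn about tool z deg 0.2
```

```bash
python3 -m pendant '[1,-0.3,0,5,0,0,0,1,0,0,3.6,0,0,0,1,0,0,0,0,0,0,1,0.8,0,0,0,0,0,1,0.6,0,0,0,0,0]' && python3 -m pendant '[1,0.5,0,0,0,0,0,1,0.5,0,0,0,0,0,1,0.5,0,0,0,0,0,1,0.5,0,0,0,0,0,1,0.5,0,0,0,0,0]' && python3 -m pendant '[1,0.4,0,0,0,0,0,1,0.3,0,0,0,0,0,1,0,0,0,0,0,0,1,0,0,0,0,0,0]'
python3 - <<'E'
from h import *
print(red(eyes.camera("scene"),(330,220,400,280)))
im=eyes.camera("top");caps(im)
E
```

```text
time: 12.5
ee_pos: [0.6115, -0.1091, 0.1173]
tcp_rot: [0.002, 0.126, 0.992, -0.0]
force: [-0.4, 0.2, -0.4]
opening: 0.0002
finger_force: 0.0
time: 13.12
ee_pos: [0.5859, -0.1024, 0.1149]
tcp_rot: [-0.001, 0.126, 0.992, 0.0]
force: [0.3, 0.3, 0.5]
opening: 0.0002
finger_force: 0.1
time: 13.62
ee_pos: [0.5802, -0.1009, 0.1153]
tcp_rot: [0.0, 0.126, 0.992, 0.0]
force: [0.2, -0.2, -0.0]
opening: 0.0004
finger_force: 0.0
(array([366.5, 250.5]), array([34, 28,  6,  6, 30], dtype=int32))
15 0.0552 -28.9
16 0.0562 29.4
16 0.0543 -58.4
14 0.0565 59.3
13 0.0557 88.4
```

```bash
python3 -m pendant '[1,0,0,0,0,0,0,1,0,0,0,0,0,0,1,0,0,0,0,0,0,1,0,0,-6,0,0,0,1,0,0,-4,0,0,0]'; python3 -m pendant '[1,-6,0,0,0,0,0,1,0,0,0,0,0,0]'
python3 - <<'E'
from h import *
im=eyes.camera("scene");p,s=red(im,(330,220,400,280));print(p,s)
ti=eyes.camera("top");caps(ti);t,_=red(ti,(345,220,390,260));print(t,tri([ray("top",t),ray("scene",p)]))
cv2.imwrite("pics/m3.png",np.hstack([cv2.resize(x[a:a+60,b:b+80,::-1],(400,300),interpolation=cv2.INTER_CUBIC) for x,a,b in((ti,210,315),(im,235,320))]))
E
```

```text
time: 14.35
ee_pos: [0.5806, -0.101, 0.2174]
tcp_rot: [0.001, 0.126, 0.992, -0.0]
force: [1.2, 0.3, -1.1]
opening: 0.0
finger_force: 0.0
time: 14.6
ee_pos: [0.6415, -0.1171, 0.2148]
tcp_rot: [0.001, 0.126, 0.992, -0.0]
force: [0.2, 1.0, 0.2]
opening: 0.0001
finger_force: 0.0
[363.10344828 253.82758621] [31 31  5  7 29]
16 0.0554 -29.0
17 0.0559 29.3
8 0.0533 -58.1
14 0.0565 59.3
13 0.0557 88.4
[364.625 244.25 ] [ 0.53814569 -0.08972566  0.12079062]
```

View pics/m3.png

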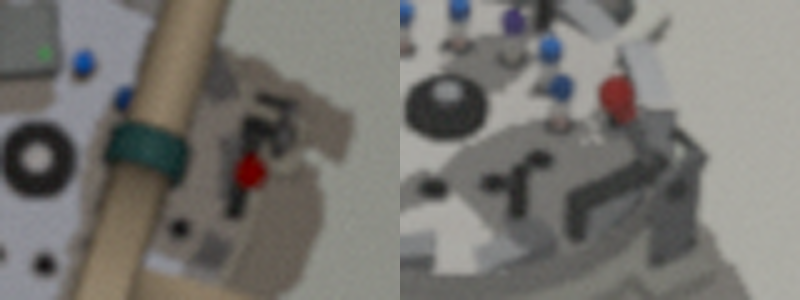

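The ball is back at its starting position (scene 363,254). The pawl nose sits low in the notch, and the purple cap at scene (343,239) is where the tube under the reader stood at the start. The arm is clear, so I'll hand in.

```bash
python3 -c "
from bench import arm
print(arm.close_job())"
```

```text
the job is handed in; nothing more can be done
None
```

The job is handed in, with no score shown: the pawl went up onto its stop, the wheel was pushed back one place (about 0.51 rad by camera) so the purple-capped tube stands under the reader, and the pawl dropped back into the notch.

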